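# Tighten a de-airing pot's cover in cross order

## Task

Close the slip de-airing pot so that its gasket is squeezed evenly: tighten the four brass wing screws on the cover clockwise, each fully home to its stop, in cross order - start with any one, next do the one diagonally opposite it, and only then the other two. Leave the little cup standing on the cover, and the bowl and plaster mould beside the pot, where they are.

Things in the scene. Friction and masses are not known exactly. Their poses are not given: they have to be found in the camera images.
- pot: Fixed steel slip pot, 256 mm across; origin on the table under its centre, z up. Steel flange, black rubber gasket, round aluminium cover with flat top 113 mm above the table and a sight glass 60 mm across in its middle, 2 mm proud. Four wing screws at x = +-62, y = +-62 mm in its frame. A brass valve, lower than the cover, sticks out to 160 mm on its +x side.
- screw_a (a point): Axis of brass wing screw a, top of its hub, 23 mm above the cover; at the +x +y corner of the pot's frame, diagonally opposite c. Turns with the screw: x along the wings (they point to +x and -x), z up. Hub 20 mm across; two equal upright wings 9 mm thick, each reaching 34 mm from the axis, standing from 8 to 34 mm above the cover (24 mm near the hub).
- screw_b (a point): Axis of brass wing screw b, top of its hub, 23 mm above the cover; at the -x +y corner of the pot's frame, diagonally opposite d. Turns with the screw: x along the wings (they point to +x and -x), z up. Hub 20 mm across; two equal upright wings 9 mm thick, each reaching 34 mm from the axis, standing from 8 to 34 mm above the cover (24 mm near the hub).
- screw_c (a point): Axis of brass wing screw c, top of its hub, 23 mm above the cover; at the -x -y corner of the pot's frame, diagonally opposite a. Turns with the screw: x along the wings (they point to +x and -x), z up. Hub 20 mm across; two equal upright wings 9 mm thick, each reaching 34 mm from the axis, standing from 8 to 34 mm above the cover (24 mm near the hub).
- screw_d (a point): Axis of brass wing screw d, top of its hub, 23 mm above the cover; at the +x -y corner of the pot's frame, diagonally opposite b. Turns with the screw: x along the wings (they point to +x and -x), z up. Hub 20 mm across; two equal upright wings 9 mm thick, each reaching 34 mm from the axis, standing from 8 to 34 mm above the cover (24 mm near the hub).
- wing_a (a joint): Angle of wing screw a (rad), growing clockwise from above, which tightens. Starts loose at 0.05 to 0.85; at 1.9 it is home and stops dead. At 0 the wings lie along the pot's x axis. Friction about 0.12 N m: some 5 N on a wing turns it, and it stays where it is left, at the same height.
- wing_b (a joint): Angle of wing screw b (rad), growing clockwise from above, which tightens. Starts loose at 0.05 to 0.85; at 1.9 it is home and stops dead. At 0 the wings lie along the pot's x axis. Friction about 0.12 N m: some 5 N on a wing turns it, and it stays where it is left, at the same height.
- wing_c (a joint): Angle of wing screw c (rad), growing clockwise from above, which tightens. Starts loose at 0.05 to 0.85; at 1.9 it is home and stops dead. At 0 the wings lie along the pot's x axis. Friction about 0.12 N m: some 5 N on a wing turns it, and it stays where it is left, at the same height.
- wing_d (a joint): Angle of wing screw d (rad), growing clockwise from above, which tightens. Starts loose at 0.05 to 0.85; at 1.9 it is home and stops dead. At 0 the wings lie along the pot's x axis. Friction about 0.12 N m: some 5 N on a wing turns it, and it stays where it is left, at the same height.
- sample_cup: Loose small white porcelain cup, 38 mm across, 28 mm high, standing near the middle of the cover; origin at the centre of its foot.
- bowl: Loose white porcelain bowl, 110 mm across, 45 mm high, on the table beside the pot; origin at the centre of its foot.
- mould: Loose round plaster mould, 100 mm across, 51 mm high, on the table beside the pot; origin at the centre of its underside.
Things that resemble listed ones, but are neither listed nor needed, are in the scene too. What is shaped like the bowl but blue is not meant.

How it is judged:
On the way, in this order (a step that is already met when the one before it is completed fails the run):
1. one wing screw is home (at least 1.78 of 1.9 rad) while the other three are not (((value of joint wing_a above 1.78 rad and value of joint each of wing_b, wing_c, wing_d below 1.78 rad) or (value of joint wing_b above 1.78 rad and value of joint each of wing_a, wing_c, wing_d below 1.78 rad) or (value of joint wing_c above 1.78 rad and value of joint each of wing_a, wing_b, wing_d below 1.78 rad) or (value of joint wing_d above 1.78 rad and value of joint each of wing_a, wing_b, wing_c below 1.78 rad))), for 0.2 s.
2. the screw diagonally opposite is home too, while the other two are not (((value of joint each of wing_a, wing_c above 1.78 rad and value of joint each of wing_b, wing_d below 1.78 rad) or (value of joint each of wing_b, wing_d above 1.78 rad and value of joint each of wing_a, wing_c below 1.78 rad))), for 0.2 s.
At the end, for the whole second after the job is handed in: All four wing screws are home (each at least 1.78 rad, stop at 1.9) and still; the cup stands upright on the cover and the bowl and mould on the table, each within 30 mm of where it began and tilted less than 0.2 rad (value of joint each of wing_a, wing_b, wing_c, wing_d above 1.78 rad and velocity of joint each of wing_a, wing_b, wing_c, wing_d below 0.1 rad/s and angle between each of sample_cup, bowl, mould's own z axis and vertical below 0.2 rad and distance of each of sample_cup, bowl, mould from where it was at the start of the episode below 0.03 m); the robot touches nothing.
It fails at once if the sample cup is shifted more than 30 mm or tipped more than 0.35 rad (distance of sample_cup from where it was at the start of the episode above 0.03 m or angle between sample_cup's own z axis and vertical above 0.35 rad).
It fails at once if the bowl is shifted more than 30 mm or tipped more than 0.35 rad (distance of bowl from where it was at the start of the episode above 0.03 m or angle between bowl's own z axis and vertical above 0.35 rad).
It fails at once if the mould is shifted more than 30 mm or tipped more than 0.35 rad (distance of mould from where it was at the start of the episode above 0.03 m or angle between mould's own z axis and vertical above 0.35 rad).
It also fails if it takes over 48 s, if anything falls off the work surface, if the arm or the gripper's body presses on something with over 40 N, if the wrist force passes 120 N, or if a joint passes its speed limit or range.

## Robot

A 6-joint arm with a two-finger parallel gripper is mounted at the origin on the work surface. World frame = base frame: x ahead of the robot, y to its left, z up, the work surface at z = 0. Lengths are in m, angles in rad, forces in N, time in s.
With the tool pointing down it reaches from about 0.325 to 0.875 m from the base axis. Payload 4.4 kg.
Tool frame: the origin (TCP) lies at the centre of the arm's flange, where the gripper is bolted on; the fingertips stand finger_overhang ahead of it and the grasp point (between the pads) lies 155 mm ahead of it (finger_overhang is the distance from the TCP to the fingertips, in m); z points along the fingers, y is the line along which they close (so a half turn about z gives the same grasp; the last joint's range is limited). The gripper opens to 85 mm and grips with 20 to 120 N. Pads are 22 mm wide; open, the fingers measure 114 mm over their backs; the gripper's body (76 mm by 85 mm) begins 54 mm behind the grasp point. The pads swing forward as they close: fully open they stand 13 mm farther back than shut.
Start: joints at [1.167, 0.207, 1.542, -0, 1.393, -0.15], TCP at [0.144, 0.557, 0.405] pointing down, gripper open.
Joint ranges: [-2.73, 2.73], [-0.86, 2.22], [0.23, 2.46], [-1.11, 4.25], [0.08, 2.63], [-2.82, 2.82]. Speed limits (rad/s): [2.79, 2.79, 3.14, 3.14, 3.14, 3.14].

## Interface

Orientations are given as a rotation vector (axis times angle).
In Python, from workcell import * gives the robot as it stands. Calls block until the motion is done:
- move_pose(position, orientation): joint-space move of the TCP to a pose.
- line_to(position, attitude=None, v=0.15): straight line of the TCP; attitude=None keeps the orientation; v is the mean speed in m/s.
- goto_joints(angles): joint-space move.
- set_gripper(opening, effort=None): finger opening in m; effort is the grip in N (None keeps the last); returns when the fingers have stopped.
- dwell(seconds).
- inverse_kinematics(position, orientation): joint angles nearest the present ones, or None.
- read_camera(name): name is "scene" or "top"; returns the picture (420x560x3 uint8, blue, green, red); there is no depth.
- camera_model(name): a dict with "K" (3x3 intrinsics, pixels), "distortion" ([k1, k2, p1, p2, k3] as OpenCV has them; the pictures are not rectified), "cam_to_world" (4x4, takes a point from camera to world coordinates). Camera axes: x right, y up, looking along -z (the intrinsics and any distortion apply to the point x, -y, -z); pixel columns grow to the right and rows downward; lengths in m; the calibration is good to about 2 mm. A picture is of the moment at which its call begins. camera_model takes no time and is no camera call.
A pose or a line that the arm cannot do raises IKError and nothing moves.
- hand_in(): hands the job in; it is judged then, once.
Readings, each from a call of its own:
- get_time(): time.
- get_joints(): joint angles.
- get_qd(): joint speeds.
- get_joint_efforts(): joint torques, N m.
- get_position(): TCP position.
- get_orientation(): TCP orientation.
- get_contact_force(): force on the tool from outside, world axes, zero at the start.
- get_torque(): the same for the moment, N m.
- get_opening(): finger opening in m.
- get_gripper_force(): force on a finger pad.
Only numpy, scipy, OpenCV 4.12 (cv2) and the standard library are available. Lean on these libraries where they do the work, as an engineer would, in place of code of your own. Each camera call takes 0.05 s, during which the arm holds its last target. There are 200 camera calls.

## Working session

There is one attempt and no reset: what is moved stays moved. The work goes in short steps, each a Python script; the robot and the scene stay as the last script left them, time stands still between calls to the robot, and variables do not carry over. Pictures are saved under pics/ and viewed, at most 10 in all, crops included, and the job is handed in when it is done.

```bash
mkdir -p pics; ls
python3 - <<'E'
from workcell import *
import cv2
for n in("top","scene"):
    im=read_camera(n); cv2.imwrite(f"pics/{n}0.png",im)
    m=camera_model(n); print(n,m["K"],m["distortion"],m["cam_to_world"])
print(get_time(),get_orientation())
try: print(finger_overhang)
except Exception as e: print(e)
E
```

```text
pics
top [[431.82196815   0.         279.05991191]
 [  0.         431.82196815 207.46480785]
 [  0.           0.           1.        ]] [-0.04755411  0.          0.          0.          0.        ] [[ 0.01893035  0.98111729 -0.19248506  0.27742346]
 [-0.99976128  0.02067584  0.00706338  0.07616369]
 [ 0.0109098   0.1923054   0.98127448  1.04415141]
 [ 0.          0.          0.          1.        ]]
scene [[475.21879857   0.         275.56915093]
 [  0.         475.21879857 207.60410583]
 [  0.           0.           1.        ]] [0.02306416 0.         0.         0.         0.        ] [[-0.87004323 -0.39826638  0.2905317   0.79778569]
 [ 0.49294293 -0.709614    0.50344338  0.60089829]
 [ 0.00566079  0.58123305  0.81371746  0.98145353]
 [ 0.          0.          0.          1.        ]]
0.1 [-0.39749082 -3.11571558  0.00330866]
0.1734
```

View pics/top0.png

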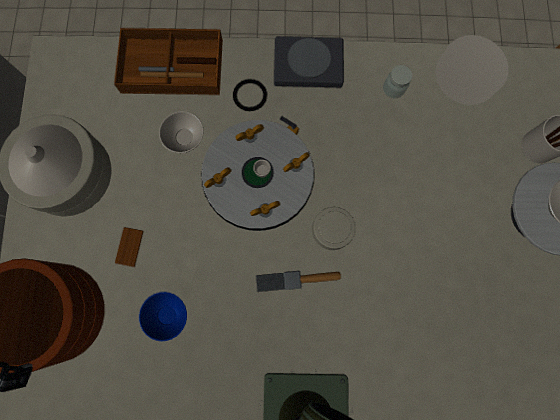

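View pics/scene0.png

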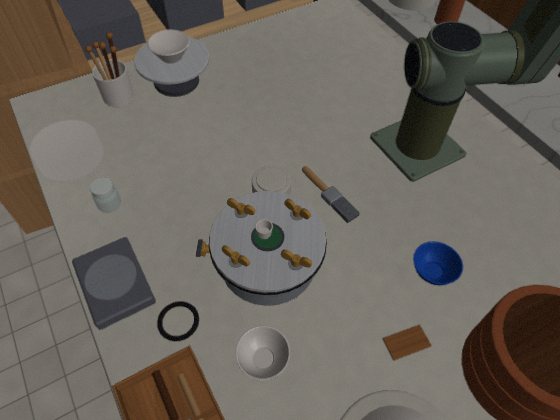

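Top view: the pot cover is at (258,172), with brass screws at (250,132), (297,161), (264,209) and (217,178). The valve at (290,125) gives the pot's +x. The cup is at (262,168), the white bowl at (181,132) and the mould at (333,227).
The screws are therefore a=(250,132), b=(217,178), c=(264,209) and d=(297,161). The bowl meant is the white one. The blue bowl at (163,316) is the decoy.

```bash
cat > see.py <<'E'
from workcell import *
import cv2, numpy as np
def rays(cam,px):
    m=camera_model(cam); T=np.array(m["cam_to_world"])
    u=cv2.undistortPoints(np.float64(px).reshape(-1,1,2),np.array(m["K"]),np.array(m["distortion"]))[:,0]
    return T[:3,3],np.c_[u[:,0],-u[:,1],-np.ones(len(u))]@T[:3,:3].T
def onplane(cam,px,z):
    o,d=rays(cam,px); return (o+d*((z-o[2])/d[:,2])[:,None])[:,:2]
def brass(im):
    h=cv2.cvtColor(im,cv2.COLOR_BGR2HSV)
    return cv2.inRange(h,(10,120,60),(30,255,255))
def blobs(cam,im,box):
    m=brass(im); k=np.zeros_like(m); x0,y0,x1,y1=box; k[y0:y1,x0:x1]=m[y0:y1,x0:x1]
    n,l,s,c=cv2.connectedComponentsWithStats(k)
    out=[]
    for i in range(1,n):
        if s[i,4]>=40:
            ys,xs=np.nonzero(l==i); out.append((s[i,4],c[i],np.c_[xs,ys]))
    return out
BOX=dict(top=(195,110,325,240),scene=(195,180,335,300))
TOPPX=dict(a=(250,132),b=(217,178),c=(264,209),d=(297,161))
def measure(cam,im,z=0.136):
    """centre (wing-mask centroid) and wing direction of each blob, on plane z"""
    r=[]
    for n,c,p in blobs(cam,im,BOX[cam]):
        w=onplane(cam,p,z); q=w-w.mean(0); ev,V=np.linalg.eigh(q.T@q/len(q))
        r.append((n,c,w.mean(0),np.arctan2(V[1,1],V[0,1]),np.sqrt(ev)))
    return r
def potfit(C):
    M=np.array([[62,62],[-62,62],[-62,-62],[62,-62]])/1000
    A=np.array([C[k] for k in "abcd"]); m=A.mean(0); B=A-m
    yaw=np.arctan2((M[:,0]*B[:,1]-M[:,1]*B[:,0]).sum(),(M*B).sum())
    R=np.array([[np.cos(yaw),-np.sin(yaw)],[np.sin(yaw),np.cos(yaw)]])
    P=M@R.T+m; return m,yaw,dict(zip("abcd",P)),np.abs(P-A).max()
E
python3 - <<'E'
from see import *
for cam in("top","scene"):
    im=cv2.imread(f"pics/{cam}0.png"); C={}
    R=measure(cam,im)
    for r in R:
        print(cam,r[0],r[1].round(1),r[2].round(4),round(r[3],3),r[4].round(4))
im=cv2.imread("pics/top0.png"); b=cv2.resize(im[105:245,150:350],None,fx=4,fy=4,interpolation=cv2.INTER_CUBIC)
c=brass(im); cs,_=cv2.findContours(cv2.resize(c[105:245,150:350],None,fx=4,fy=4),0,2)
cv2.drawContours(b,cs,-1,(255,0,255),1)
cv2.imwrite("pics/crop0.png",cv2.convertScaleAbs(b,alpha=1.5))
E
```

```text
top 83 [251.5 130.7] [0.6283 0.1342] 2.301 [0.0041 0.0107]
top 91 [298.6 159.6] [0.5634 0.0288] 2.338 [0.0042 0.011 ]
top 83 [219.3 175.2] [0.5242 0.2009] 2.382 [0.004 0.01 ]
top 93 [267.2 206.7] [0.4567 0.0951] 2.113 [0.0042 0.0098]
scene 75 [319.8 184.2] [0.3763 0.0701] 1.793 [0.0044 0.0101]
scene 233 [240.7 207. ] [0.5616 0.039 ] 2.128 [0.0067 0.0184]
scene 175 [297.8 209.1] [0.4557 0.105 ] 1.889 [0.0066 0.0177]
scene 79 [204.4 249.2] [0.6753 0.0976] 1.048 [0.0042 0.008 ]
scene 226 [235.5 256.2] [0.627  0.1435] 1.997 [0.0053 0.0181]
scene 260 [296.  258.8] [0.5228 0.2091] 2.184 [0.006  0.0181]
```

View pics/crop0.png

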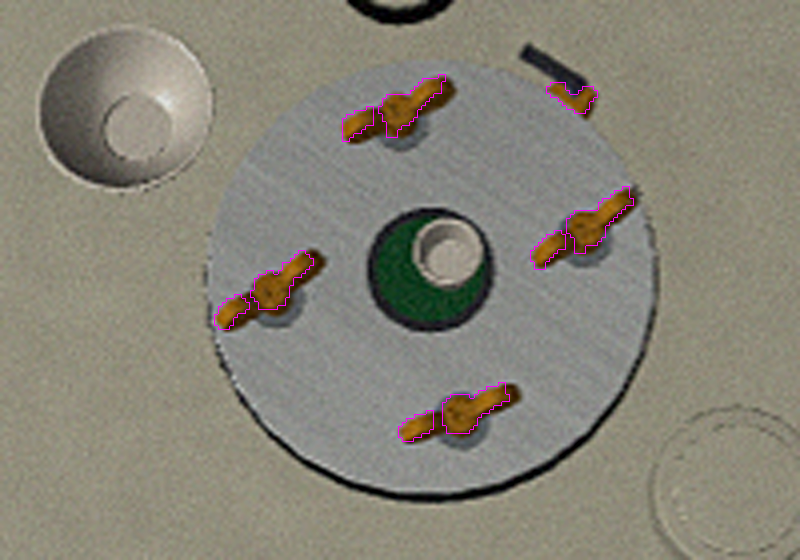

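The crop confirms four brass wing screws, with the hub of a at crop (398,108), b (271,290), c (461,411) and d (585,229). The valve is at upper right and the cup sits on the sight glass. The mask drops the shaded ends of the wings, so I'll loosen its threshold.

```bash
cat >> see.py <<'E'
def brass(im):
    h=cv2.cvtColor(im,cv2.COLOR_BGR2HSV)
    return cv2.morphologyEx(cv2.inRange(h,(6,100,25),(32,255,255)),cv2.MORPH_CLOSE,np.ones((3,3),np.uint8))
def tri(p,q):
    (o1,d1),(o2,d2)=rays("top",[p]),rays("scene",[q]); d1,d2=d1[0],d2[0]
    s=np.linalg.lstsq(np.c_[d1,-d2],o2-o1,rcond=None)[0]
    return (o1+s[0]*d1+o2+s[1]*d2)/2
E
python3 - <<'E'
from see import *
M={c:measure(c,cv2.imread(f"pics/{c}0.png")) for c in("top","scene")}
for c in M:
    for r in M[c]: print(c,r[0],r[1].round(1),r[2].round(4),round(r[3],3),r[4].round(4))
hub={k:np.array(v)/4+np.array([150,105])-.4 for k,v in dict(a=(398,108),b=(271,290),c=(461,411),d=(585,229)).items()}
C=dict(zip("abcd",[onplane("top",[hub[k]],.136)[0] for k in "abcd"]))
print("hub fit",potfit(C))
S=dict(a=(235.5,256.2),b=(296,258.8),c=(297.8,209.1),d=(240.7,207))
for k in "abcd":
    p=min(M["top"],key=lambda r:np.hypot(*(r[1]-hub[k]))); q=min(M["scene"],key=lambda r:np.hypot(*(r[1]-S[k])))
    print(k,tri(p[1],q[1]).round(4))
    C[k]=(p[2]+q[2])/2
    print(p[2],q[2])
m,yaw,P,e=potfit(C);print(m,yaw,P,e)
for k in "abcd":
    p=min(M["top"],key=lambda r:np.hypot(*(r[1]-hub[k]))); q=min(M["scene"],key=lambda r:np.hypot(*(r[1]-S[k])))
    print(k,[(yaw-x[3])%np.pi for x in(p,q)])
E
```

```text
top 227 [249.2 132.6] [0.6235 0.1392] 2.059 [0.0057 0.0178]
top 54 [293.3 129.1] [0.6341 0.0412] 1.078 [0.0038 0.0074]
top 197 [295.9 162.1] [0.5577 0.0347] 2.21 [0.0048 0.0176]
top 220 [217.2 177.7] [0.5185 0.2052] 2.215 [0.0052 0.0176]
top 202 [264.6 208.2] [0.4533 0.1005] 1.976 [0.0046 0.0176]
scene 91 [319.9 184.3] [0.3764 0.0705] 1.834 [0.0048 0.0104]
scene 252 [240.6 207. ] [0.5619 0.0387] 2.107 [0.007  0.0183]
scene 238 [297.2 209.4] [0.4573 0.105 ] 1.905 [0.0067 0.0181]
scene 87 [204.6 248.9] [0.6746 0.0971] 1.089 [0.0046 0.0084]
scene 245 [235.2 256.2] [0.6275 0.1434] 1.988 [0.0056 0.018 ]
scene 281 [295.9 258.9] [0.523  0.2092] 2.195 [0.0065 0.0177]
hub fit (array([0.53979174, 0.11980302]), np.float64(-0.5616450660660538), {'a': array([0.62528722, 0.13925867]), 'b': array([0.52033609, 0.2052985 ]), 'c': array([0.45429626, 0.10034736]), 'd': array([0.55924739, 0.03430753])}, np.float64(0.0010907942695138617))
a [0.6261 0.1397 0.1291]
[0.62354037 0.13916852] [0.6275074  0.14336771]
b [0.5205 0.2061 0.1288]
[0.51851778 0.20515366] [0.52299076 0.20919286]
c [0.4545 0.1008 0.1289]
[0.4532631  0.10046574] [0.45727553 0.10500971]
d [0.5598 0.0343 0.1291]
[0.55768422 0.03465429] [0.56185082 0.03873413]
[0.54032875 0.12196833] -0.5616308447052337 {'a': array([0.62582395, 0.1414252 ]), 'b': array([0.52087188, 0.20746353]), 'c': array([0.45483354, 0.10251146]), 'd': array([0.55978562, 0.03647312])} 0.00043577468533151364
a [np.float64(0.5212334190270678), np.float64(0.5915761198456595)]
b [np.float64(0.36473464727825355), np.float64(0.38521878933804166)]
c [np.float64(0.6042846861902667), np.float64(0.6754017920575577)]
d [np.float64(0.3698133873146725), np.float64(0.47283978680241745)]
```

```bash
cat > turn.py <<'E'
from see import *
from scipy.spatial.transform import Rotation as Ro
C0=np.array([.5402,.1202]); YAW=-.5616
LOC=dict(a=(62,62),b=(-62,62),c=(-62,-62),d=(62,-62))
TH=dict(a=.55,b=.37,c=.63,d=.42)
FLIP=dict(a=np.pi,b=np.pi,c=0,d=0)   # wing whose sweep stays clear of the cup
Rg=.025; ZG=.2964; ZH=.36
def pose(k,th,z,half):
    R=Ro.from_euler("z",YAW).as_matrix()[:2,:2]; c=C0+R@np.array(LOC[k])/1000
    f=YAW-th+FLIP[k]; s=f+half
    M=np.array([[np.cos(s),np.sin(s),0],[np.sin(s),-np.cos(s),0],[0,0,-1]]).T
    return [*(c+Rg*np.array([np.cos(f),np.sin(f)])),z],Ro.from_matrix(M).as_rotvec()
def choose(k):
    best=None
    for h in(0,np.pi):
        js=[inverse_kinematics(*pose(k,t,ZG,h)) for t in(TH[k],1.2,1.95)]
        if any(j is None for j in js): continue
        j6=[j[5] for j in js]
        if np.abs(np.diff(j6)).max()>2: continue
        if best is None or max(map(abs,j6))<best[1]: best=(h,max(map(abs,j6)),j6)
    return best
def turn(k):
    h=choose(k)[0]; t0=get_time()
    set_gripper(.04,20)
    p,o=pose(k,TH[k],ZH,h); move_pose(p,o)
    line_to(pose(k,TH[k],ZG,h)[0],v=.15)
    set_gripper(0.0,25); print("opening",get_opening())
    b=np.array(get_torque()); bf=np.array(get_contact_force())
    ths=list(np.linspace(TH[k],1.8,6)[1:])+[1.85,1.9,1.94,1.98]
    for t in ths:
        p,o=pose(k,t,ZG,h); line_to(p,o,v=.03)
        f=np.array(get_contact_force())-bf; m=np.array(get_torque())-b
        print(round(t,2),f.round(1),m.round(2))
        if t>1.8 and np.hypot(*f[:2])>14: break
    set_gripper(.04); p=list(get_position()); p[2]=ZH; line_to(p,v=.2)
    print(k,"time",t0,get_time())
E
python3 - <<'E'
from turn import *
for k in "abcd": print(k,choose(k))
turn("a")
im=read_camera("scene"); cv2.imwrite("pics/s1.png",im)
for r in measure("scene",im): print(r[0],r[1].round(1),round((YAW-r[3])%np.pi,3))
cv2.imwrite("pics/s1c.png",cv2.resize(im[130:310,150:390],None,fx=3,fy=3))
E
```

```text
a (0, np.float64(1.045261872145515), [np.float64(-0.3374058103315267), np.float64(0.3129009116475636), np.float64(1.045261872145515)])
b (0, np.float64(1.1796304605910812), [np.float64(-0.3756626032046704), np.float64(0.45293976089349774), np.float64(1.1796304605910812)])
c (3.141592653589793, np.float64(0.9403710314999447), [np.float64(-0.39794299028067437), np.float64(0.1685228981034257), np.float64(0.9403710314999447)])
d (3.141592653589793, np.float64(0.8174513413774696), [np.float64(-0.7157484609629376), np.float64(0.053165555518322805), np.float64(0.8174513413774696)])
opening 0.008530737316357132
0.8 [-0.2 -1.   2. ] [-0.03  0.03 -0.04]
1.05 [-0.4 -0.3  1. ] [ 0.05 -0.06 -0.05]
1.3 [ 0.7 -1.1  0.7] [ 0.04 -0.13 -0.04]
1.55 [ 1.8 -0.2  0.8] [-0.04 -0.12 -0.02]
1.8 [ 0.8 -1.1  1.3] [-0.07 -0.19 -0.08]
1.85 [ 1.6 -0.9  1.5] [-0.11 -0.19  0.02]
1.9 [ 2.  -0.5  1.5] [-0.04 -0.21  0.05]
1.94 [0.9 0.3 2.5] [0.13 0.01 0.58]
1.98 [-1.   1.5  2.3] [0.37 0.16 0.95]
a time 0.1 7.6333
90 [320.  184.4] 0.76
237 [297.2 209.4] 0.675
95 [248.3 209.3] 0.785
87 [204.6 248.9] 1.491
278 [295.9 258.8] 0.39
110 [232.3 262.2] 1.885
```

View pics/s1c.png

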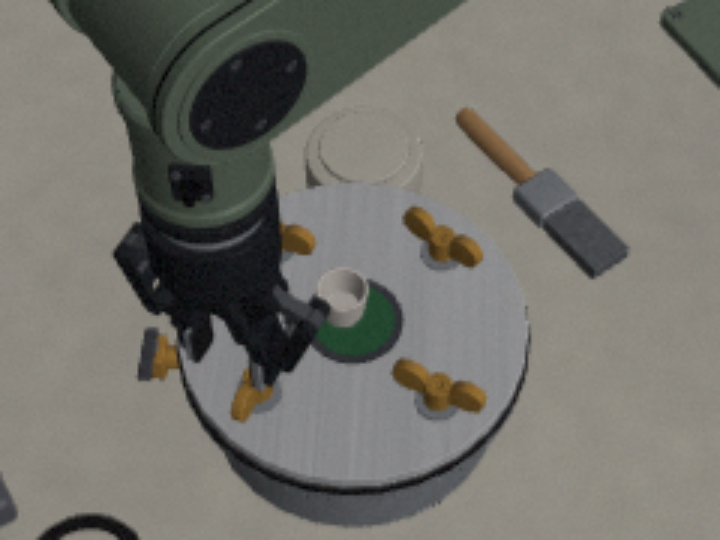

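The crop shows screw a's wing turned, at crop (255,392). The cup at (342,297) is untouched, and the moment rise at 1.94–1.98 rad shows the stop. Next is c, then I'll check both.

```bash
sed -i 's/np.hypot(\*f\[:2\])>14/(abs(m[2])>.8 or np.hypot(*f[:2])>25)/' turn.py
python3 - <<'E'
from turn import *
turn("c")
for c in("scene","top"):
    im=read_camera(c); cv2.imwrite(f"pics/{c}2.png",im)
    for r in measure(c,im): print(c,r[0],r[1].round(1),round((YAW-r[3])%np.pi,3))
E
```

```text
opening 0.008230996471550943
0.86 [0.7 0.1 1.7] [ 0.01  0.06 -0.2 ]
1.1 [0.  0.6 1.6] [-0.08  0.   -0.22]
1.33 [0.3 0.5 1.3] [-0.09  0.01 -0.2 ]
1.57 [ 0.4 -0.   2.2] [-0.09 -0.04 -0.25]
1.8 [ 0.8 -0.6  1.8] [-0.11 -0.08 -0.24]
1.85 [ 1.2 -0.5  1.7] [-0.16 -0.05 -0.23]
1.9 [ 1.4 -1.   2.1] [-0.15 -0.05 -0.23]
1.94 [ 2.8 -3.1  2.3] [-0.6  -0.4   0.36]
1.98 [ 3.6 -4.5  1.4] [-0.95 -0.63  0.69]
c time 7.6833 13.9667
scene 45 [322.8 186.4] 1.307
scene 168 [297.2 209.4] 1.865
scene 251 [240.6 206.9] 0.474
scene 88 [204.5 249. ] 1.518
scene 223 [235.3 256.2] 1.864
scene 280 [295.9 258.9] 0.392
top 162 [248.1 131.4] 1.932
top 56 [293.5 129.1] 1.484
top 138 [213.  180.2] 0.356
```

Screws a and c both measure about 1.865 in the scene view and showed a hard stop. Screws b and d are unmoved, so those come next.

Run:
```python
from turn import *
turn("b"); turn("d")
goto_joints([1.167, 0.207, 1.542, -0, 1.393, -0.15])
for c in("scene","top"):
    im=read_camera(c); cv2.imwrite(f"pics/{c}3.png",im)
    for r in measure(c,im): print(c,r[0],r[1].round(1),round((YAW-r[3])%np.pi,3))
print(get_time())
```

```text
opening 0.008325677589443633
0.66 [ 0.7 -0.1 -0.5] [-0.05 -0.08  0.  ]
0.94 [0.9 0.4 0.3] [ 0.03 -0.09 -0.  ]
1.23 [ 0.9  0.2 -0.7] [-0.06 -0.18  0.01]
1.51 [ 2.2 -0.3  0.5] [ 0.   -0.22  0.01]
1.8 [ 1.8  0.1 -0.6] [-0.09 -0.22  0.04]
1.85 [ 1.5 -0.3 -0.3] [-0.11 -0.25  0.02]
1.9 [ 2.7 -0.  -0.8] [-0.07 -0.18  0.1 ]
1.94 [0.9 1.8 1. ] [ 0.18 -0.04  0.7 ]
1.98 [-0.3  4.   0.6] [ 0.67 -0.03  0.69]
b time 14.0667 20.5
opening 0.00843053440142309
0.7 [0.2 0.4 1.6] [-0.06  0.12 -0.18]
0.97 [-0.8  0.8  1.8] [-0.02  0.12 -0.24]
1.25 [-0.5 -0.9  1.4] [-0.05  0.08 -0.18]
1.52 [-0.3  0.1  1.8] [-0.08  0.05 -0.16]
1.8 [-0.  -0.2  1.5] [-0.03 -0.01 -0.17]
1.85 [ 0.7 -0.6  1.8] [-0.14  0.05 -0.14]
1.9 [ 0.2 -0.4  0.7] [-0.14  0.   -0.17]
1.94 [ 1.4 -2.7  1.7] [-0.51 -0.25  0.45]
1.98 [ 2.6 -4.2  1.3] [-0.75 -0.43  0.69]
d time 20.5 27.35
scene 91 [319.9 184.3] 0.751
scene 194 [240.9 207. ] 1.846
scene 167 [297.2 209.3] 1.867
scene 86 [204.6 249. ] 1.517
scene 224 [235.3 256.2] 1.867
scene 191 [295.9 258.8] 1.875
top 180 [249.  132.6] 1.931
top 56 [293.5 129.1] 1.484
top 197 [295.9 162.1] 1.927
top 166 [217.2 177.4] 1.912
top 173 [264.6 208.1] 1.909
29.825
```

View pics/scene3.png

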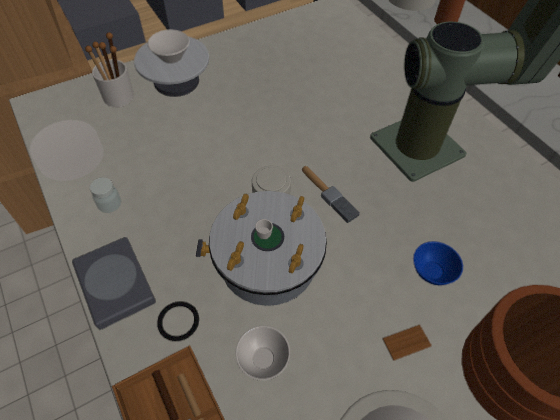

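All four screws at (235,256), (296,259), (297,209) and (241,207) are parallel and home at about 1.85–1.93 rad. The cup (264,229), bowl (263,354) and mould (271,182) haven't moved.

```bash
python3 -c "
from workcell import *
print(hand_in())"
```

```text
the job is handed in; nothing more can be done
None
```

I tightened all four wing screws to their stops in cross order (a, c, b, d) and handed the job in at about 30 s of the 48 s limit; the final pictures show the cup, bowl and mould where they began, but `hand_in()` returned no verdict.

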